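# Scrap a pipe stub in the pedal bin

## Task

The short, thick stub of copper pipe is scrap and goes in the grey pedal bin. Press the bin's pedal right down and push it sideways along the foot of its L-shaped slot so that the lid stays up by itself, put the stub in the bin, then free the pedal and ease it back up over a second or more, so that the lid never drops but comes down gently and closes. Leave the other things on the bench where they lie.

Things in the scene. Friction and masses are not known exactly. Their poses are not given: they have to be found in the camera images.
- scrap_bin: grey sheet-steel bench bin, 170 x 180 mm and 180 mm high (own x, y, z), fixed to the bench. Origin: centre of its underside, z up. Own -x is its front, with the pedal, and faces left and towards the robot; own +y is to the left for someone facing that front. Open box inside, 160 x 170 mm, inner floor 85 mm up. A thin rod and a small box stand 30 mm off its back.
- tread (a point): middle of the top of the pedal's black rubber tread, 30 x 52 mm (own x, y), between two steel cheeks 58 mm apart that stand 8 mm above it. At rest it lies 112 mm from the bin's centre towards its front and 77 mm up: only 27 mm before the front sheet, which rises behind it and is overhung 7 mm by the lid, so a gripper must lean back from the bin. It moves with the pedal.
- pedal (a joint): angle of the pedal: 0 up at rest, 0.255 rad right down. Its axle runs along the bin's y, at x = 30, z = 47 mm in the bin's frame; from there the tread's middle at rest is at x = -141.5, z = 29.7 mm. The tread sinks 37 mm to 40 mm above the bench, against about 10 N at first and 6 N at the bottom. Let go, it springs up.
- pedal_shift (a joint): sideways travel of pedal and tread along the axle: 0 in the upright leg of the L-shaped slot, 0.026 m at the end of its foot, towards the bin's +y. It can move only while the pedal is right down (over 0.22 rad), takes about 2 N and stays where it is left. Let go at 0.026, the pedal rises to about 0.21 rad against the slot's edge and is held there; press it down again to slide it back.
- lid (a joint): angle of the steel lid (185 x 192 mm), hinged along the bin's back rim: 0 closed, 1.5 rad fully open. Linked to the pedal by a rod: 5.88 times the pedal's angle; about 1.24 rad (leaning 19 degrees forward of upright, its edge 360 mm up) with the pedal parked in the slot. If the open lid is let go with the pedal not parked, it falls shut with a bang, faster than 5 rad/s.
- mouth (a point): centre of the bin's open mouth, level with its rim, 180 mm above the bench
- pipe_stub: the scrap: short thick copper pipe, 22 mm in diameter and 110 mm long, 0.05 kg, lying on the bench. Origin: on its underside, under its middle; its length runs along its own y. The thicker and shorter of the two copper pipes.
- pipe_length: bystander: thinner, longer copper pipe, 15 mm in diameter and 150 mm long, lying on the bench. Origin: on its underside, under its middle; its length runs along its own y.
- tee: bystander: brass pipe tee, 44 x 64 x 27 mm. Origin: centre of its underside.
- spanner: bystander: grey adjustable spanner, 44 x 202 x 11 mm, lying along its own y near the bench's front edge. Origin: centre of its underside.
- tape_measure: bystander: black and yellow tape measure, 40 x 81 x 67 mm, at the right front. Origin: centre of its underside.
- masking_tape: bystander: roll of masking tape lying flat, 94 mm across, 25 mm high, by the toolbox. Origin: centre of its underside.
- mug: bystander: white dotted mug, 82 mm across and 91 mm high, to the right of the bin. Origin: under it, near the centre of its foot.

How it is judged:
By the outcome, as a careful person would: the job done as asked, in the order asked, and still so for the second after the job is handed in, with the robot touching nothing.
It also fails if it takes over 67 s, if anything falls off the work surface, if the arm or the gripper's body presses on something with over 40 N, if the wrist force passes 120 N, or if a joint passes its speed limit or range.

## Robot

A 7-joint arm with a two-finger parallel gripper is mounted at the origin on a cart in front of the work surface, level with it; the furniture and walls round the work are solid. World frame = base frame: x ahead of the robot, y to its left, z up, the work surface at z = 0. Lengths are in mm, angles in degrees, forces in N, time in s.
With the tool pointing down it reaches from about 425 to 1025 mm from the base axis. Payload 3.6 kg.
Tool frame: the origin (TCP) lies midway between the tips of the shut fingers; the grasp point (between the pads) lies 19 mm behind it; z points along the fingers, y is the line along which they close (so a half turn about z gives the same grasp; the last joint's range is limited). The gripper opens to 85 mm and grips with 20 to 120 N. Pads are 22 mm wide; open, the fingers measure 114 mm over their backs; the gripper's body (76 mm by 85 mm) begins 54 mm behind the grasp point. The pads swing forward as they close: fully open they stand 13 mm farther back than shut.
Start: joints at [62.768, 33.873, 2.773, 92.16, -1.908, 54.013, -1.931], TCP at [270.13, -672.8, 194.002] pointing down, gripper open.
Joint ranges: [-153.93, 153.93], [-27.13, 128.08], [-72.61, 78.16], [10.71, 143.7], [-87.88, 267.88], [4.46, 118.87], [-176.78, 176.78]. Speed limits (degrees/s): [147.25, 147.25, 180, 180, 180, 180, 180].

## Interface

Orientations are given as [roll, pitch, yaw] about the fixed x, y, z axes, in that order (R = Rz(yaw) Ry(pitch) Rx(roll)).
In Python, from plant import env gives the robot as it stands. Calls block until the motion is done:
- env.move_ptp(position, orientation): joint-space move of the TCP to a pose.
- env.move_linear(position, attitude=None, velocity=150, max_force=None): straight line of the TCP; attitude=None keeps the orientation; velocity is the mean speed in mm/s. With max_force (N) it stops when the force on the tool has changed by that much, and returns True; else False.
- env.move_j(angles): joint-space move.
- env.grip(opening): finger opening in mm; the grip force is fixed at half the most; returns when the fingers have stopped.
- env.pause(seconds).
- env.solve_ik(position, orientation): joint angles nearest the present ones, or None.
- env.state(): the state.
- env.read_camera(name): name is "scene" or "top" or "wrist"; returns a dict with "image" (400x640x3 uint8, blue, green, red), "intrinsics" (3x3 intrinsics, pixels), "rvec" (rotation vector, rad) and "tvec" (3), from world to camera coordinates, as OpenCV has them; the wrist camera has in their place "mount" (4x4, takes a point from camera to tool coordinates, whose origin is the TCP and whose axes are the flange's). Camera axes: x right, y down, z forward; pixel columns grow to the right and rows downward; lengths in mm; the calibration is good to about 2 mm. A picture is of the moment at which its call begins: read the wrist's pose just before it. There is no depth.
A pose or a line that the arm cannot do raises env.PlanningError and nothing moves.
- env.finish_job(): hands the job in; it is judged then, once.
The state is a dict: "t": time; "joints": joint angles; "joint_velocities": joint speeds; "joint_torque": joint torques, N m; "eef_pos": TCP position; "tcp_rot": TCP orientation; "force": force on the tool from outside, world axes, zero at the start; "wrist_torque": the same for the moment, N m; "opening": finger opening in mm; "grip_force": force on a finger pad.
Only numpy, scipy, OpenCV 4.12 (cv2) and the standard library are available. Lean on these libraries where they do the work, as an engineer would, in place of code of your own. Each camera call takes 0.05 s, during which the arm holds its last target. There are 200 camera calls.

## Working session

There is one attempt and no reset: what is moved stays moved. The work goes in short steps, each a Python script; the robot and the scene stay as the last script left them, time stands still between calls to the robot, and variables do not carry over. Pictures are saved under pics/ and viewed, at most 10 in all, crops included, and the job is handed in when it is done.

```bash
ls; mkdir -p pics; python3 - <<'E'
from plant import env
import cv2,pickle
d={}
for n in("scene","top"):
    c=env.read_camera(n);d[n]=c
    cv2.imwrite(f"pics/{n}0.png",c["image"]); print(n,c["intrinsics"],c["rvec"],c["tvec"])
pickle.dump(d,open("cams.pkl","wb"))
print(env.state())
E
```

```text
pics
scene [[451.88921214   0.         319.92441353]
 [  0.         451.88921214 196.90318964]
 [  0.           0.           1.        ]] [ 0.57539481 -2.78815811  0.94702579] [ 459.32532723  280.86899729 1428.75611559]
top [[429.10469064   0.         322.71968699]
 [  0.         429.10469064 199.16555873]
 [  0.           0.           1.        ]] [ 1.5697861  -2.11455883  0.76408531] [142.35666859 494.08937606 908.16995352]
{'t': 0.1, 'joints': array([62.76519556, 33.92360072,  2.76615586, 92.22849003, -1.90686187,
       54.014859  , -1.93088124]), 'joint_velocities': array([-0.02438213, -0.00346447, -0.02955633, -0.1706704 ,  0.01909024,
        0.00035061, -0.07751047]), 'joint_torque': array([ 4.42511926e-03, -5.49995470e+01,  1.55277997e+00, -1.98825538e+01,
        9.67991247e-03,  3.82429484e-03, -1.81514366e-06]), 'eef_pos': array([ 269.85726703, -672.00411825,  192.91900631]), 'tcp_rot': array([-1.79879308e+02,  6.90479896e-03,  2.18841147e+01]), 'force': array([-1.38762636,  0.25542816,  0.10830841]), 'wrist_torque': array([-0.03300912,  0.03766111,  0.00350536]), 'grip_force': 0.0, 'opening': 85.13196543092123}
```

View pics/scene0.png

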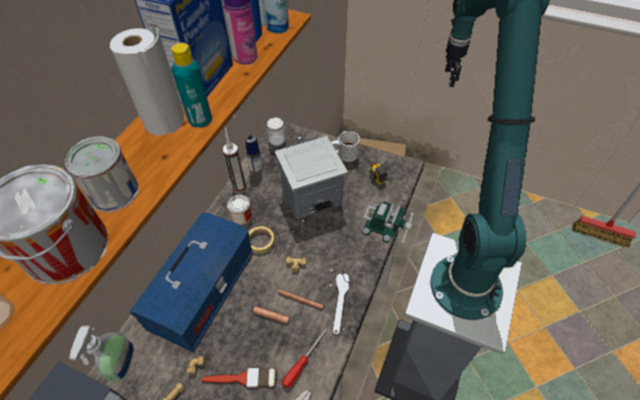

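View pics/top0.png

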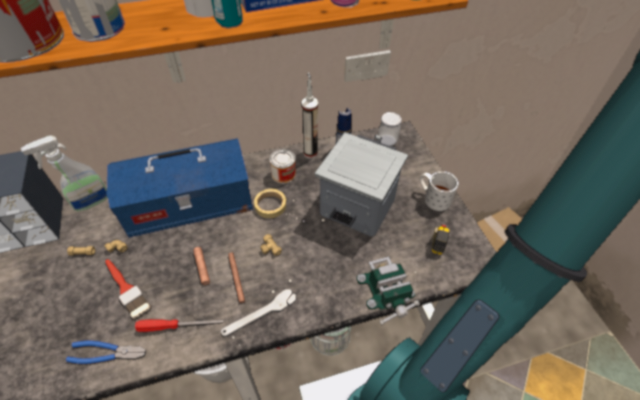

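Scene view: the bin is at (312,178) with its lid shut, the stub at (270,315) and the thin pipe at (300,298). Top view: lid corners near (353,137), (407,153), (388,196) and (319,176), pedal at (343,216), stub at (201,265). Next I'll measure these.

```bash
cat > h.py <<'E'
import cv2,numpy as np,pickle
def ray(c,uv):
    R,_=cv2.Rodrigues(np.array(c["rvec"],float));t=np.array(c["tvec"],float).ravel()
    p=cv2.undistortPoints(np.array([[uv]],float),c["intrinsics"],None).ravel()
    return -R.T@t, R.T@np.array([p[0],p[1],1.])
def onz(c,uv,z):
    o,d=ray(c,uv);return o+d*(z-o[2])/d[2]
def tri(c1,u1,c2,u2):
    o1,d1=ray(c1,u1);o2,d2=ray(c2,u2)
    s=np.linalg.lstsq(np.c_[d1,-d2],o2-o1,rcond=None)[0]
    a,b=o1+s[0]*d1,o2+s[1]*d2
    return (a+b)/2,np.linalg.norm(a-b)
def px(c,P):
    return cv2.projectPoints(np.array(P,float).reshape(-1,1,3),np.array(c["rvec"],float),np.array(c["tvec"],float),c["intrinsics"],None)[0].reshape(-1,2)
E
python3 - <<'E'
from h import *
d=pickle.load(open("cams.pkl","rb"))
for n,roi in(("top",(170,230,260,310)),("scene",(240,280,340,330))):
    c=d[n];im=c["image"];x0,y0,x1,y1=roi
    hsv=cv2.cvtColor(im,cv2.COLOR_BGR2HSV)
    m=cv2.inRange(hsv,(0,80,70),(18,255,255));k=np.zeros_like(m);k[y0:y1,x0:x1]=m[y0:y1,x0:x1]
    N,L,S,C=cv2.connectedComponentsWithStats(k)
    for i in range(1,N):
        if S[i,4]<30: continue
        yy,xx=np.where(L==i)
        r=cv2.minAreaRect(np.c_[xx,yy].astype(np.float32));b=cv2.boxPoints(r)
        e=[(b[0]+b[1])/2,(b[2]+b[3])/2] if np.linalg.norm(b[0]-b[1])<np.linalg.norm(b[1]-b[2]) else [(b[1]+b[2])/2,(b[3]+b[0])/2]
        P=[onz(c,q,11) for q in e]
        print(n,S[i],C[i].round(1),[p.round(0) for p in P],"mid",onz(c,C[i],11).round(0),np.linalg.norm(P[0]-P[1]).round())
A=d["top"]["image"][125:245,300:420];B=d["scene"]["image"][125:225,260:360]
A=cv2.resize(A,(400,400),interpolation=cv2.INTER_CUBIC);B=cv2.resize(B,(400,400),interpolation=cv2.INTER_CUBIC)
cv2.imwrite("pics/bin.png",np.hstack([A,B]))
E
```

```text
top [193 247  17  38 362] [201.  265.6] [array([582., 338.,  11.]), array([457., 328.,  11.])] mid [517. 332.  11.] 125.0
top [228 252  17  51 330] [236.1 277.7] [array([537., 252.,  11.]), array([380., 246.,  11.])] mid [454. 249.  11.] 157.0
scene [278 289  46  21 255] [300.6 298.8] [array([534., 253.,  11.]), array([383., 248.,  11.])] mid [457. 250.  11.] 152.0
scene [253 306  37  18 296] [270.8 314.5] [array([576., 337.,  11.]), array([462., 327.,  11.])] mid [518. 332.  11.] 115.0
```

View pics/bin.png

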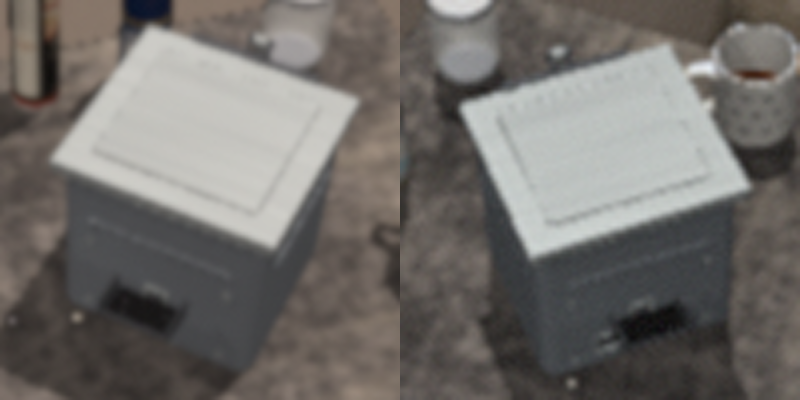

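The crop shows the lid's four corners clearly in both views, and the pedal tread at crop (143,303) and (650,322). Triangulating them.

```bash
python3 - <<'E'
from h import *
d=pickle.load(open("cams.pkl","rb"));T,S=d["top"],d["scene"]
f=lambda p:((p[0]+.5)*.3+300-.5,(p[1]+.5)*.3+125-.5)
g=lambda p:((p[0]-400+.5)/4+260-.5,(p[1]+.5)/4+125-.5)
ps={"FL":((52,160),(537,255)),"FR":((275,248),(750,187)),"BR":((358,100),(670,45)),"BL":((150,27),(462,105)),"tread":((143,303),(650,322))}
P={}
for k,(a,b) in ps.items():
    p,e=tri(T,f(a),S,g(b));P[k]=p;print(k,p.round(1),"gap",round(e,1))
n=lambda a,b:np.linalg.norm(P[a]-P[b]).round(1)
print(n("FL","FR"),n("BL","BR"),n("FL","BL"),n("FR","BR"))
q=np.array([P[k] for k in("FL","FR","BR","BL")])
x=(q[2]+q[3]-q[0]-q[1]);y=(q[0]+q[3]-q[1]-q[2])
print("centre",q.mean(0),"yaw",np.degrees(np.arctan2(x[1],x[0])),np.degrees(np.arctan2(-y[0],y[1])))
# bottom front corner
for a,b in(((243,372),(547,375)),):
  print(onz(T,f(a),0),onz(S,g(b),0))
E
```

```text
FL [593.4 -10.1 191.5] gap 1.1
FR [ 465.9 -147.9  184. ] gap 0.1
BR [ 589.  -269.9  188.5] gap 0.9
BL [ 724.9 -136.6  185.7] gap 0.1
tread [521.2 -65.7  74.1] gap 4.0
187.8 190.3 182.5 173.3
centre [ 593.30602846 -141.12000601  187.41464921] yaw -44.31294957045583 -44.185645619854924
[ 480.61497374 -146.74158882    0.        ] [602.48594882 -25.01695824   0.        ]
```

```bash
cat >> h.py <<'E'
from scipy.spatial.transform import Rotation as Ro
YAW=np.radians(-44.25);C=np.array([594.,-141.])
BX=np.array([np.cos(YAW),np.sin(YAW),0]);BY=np.array([-np.sin(YAW),np.cos(YAW),0])
def b2w(x,y,z):return np.array([C[0],C[1],0])+BX*x+BY*y+np.array([0,0,z])
def att(lean,ty):  # tool z down leaning so the gripper is back from the bin; ty: tool y = 'x' or 'y' of the bin (signed)
    l=np.radians(lean);z=np.sin(l)*BX-np.array([0,0,np.cos(l)])
    x={'+y':np.cross(BY,z),'-y':np.cross(-BY,z),'+x':BY,'-x':-BY}[ty]
    return Ro.from_matrix(np.c_[x,np.cross(z,x),z]).as_euler('xyz',degrees=True),z
E
python3 - <<'E'
from h import *
from plant import env
for ty in('+y','-y'):
  for lean in(30,35):
    a,z=att(lean,ty)
    for p in(b2w(-109,0,77)-130*z,b2w(-109,0,77),b2w(-111,0,38),b2w(-111,40,38)):
        q=env.solve_ik(list(p),list(a));print(ty,lean,p.round(),None if q is None else np.round(q))
for ty in('+x','-x'):
    a,z=att(20,ty);print(ty,np.round(a),[env.solve_ik(list(b2w(-20,0,h)),list(a)) for h in(330,160)])
for y in(5,185):print(env.solve_ik([517,332,2],[180,0,y]))
E
```

```text
+y 30 [469. -20. 190.] [-21.  13.  -3. 139.  64.  32. -35.]
+y 30 [516. -65.  77.] [ 29.  44. -61. 138.  94.  64. -57.]
+y 30 [514. -64.  38.] [ 28.  51. -62. 139.  99.  69. -61.]
+y 30 [542. -35.  38.] [ 25.  52. -62. 135.  97.  70. -60.]
+y 35 [463. -13. 183.] [-35.  15.   8. 143.  74.  33. -50.]
+y 35 [516. -65.  77.] [ 26.  46. -62. 140.  97.  71. -64.]
+y 35 [514. -64.  38.] [ 25.  54. -62. 141. 102.  77. -68.]
+y 35 [542. -35.  38.] [ 22.  54. -62. 137. 100.  77. -65.]
-y 30 [469. -20. 190.] [ -74.   28.   69.  141.   -8.   10. -137.]
-y 30 [516. -65.  77.] [-17.  30.   3. 140. 105.  25. 109.]
-y 30 [514. -64.  38.] [ -1.  36. -19. 140. 107.  38. 106.]
-y 30 [542. -35.  38.] [-12.  36.  -8. 137. 103.  32. 107.]
-y 35 [463. -13. 183.] [ 20.  25. -61. 141.  77.  59. 125.]
-y 35 [516. -65.  77.] [ -4.  33. -19. 142. 104.  42. 106.]
-y 35 [514. -64.  38.] [ 11.  43. -40. 142. 105.  59. 106.]
-y 35 [542. -35.  38.] [ -7.  39. -19. 138. 105.  44. 103.]
+x [160.  -0.  46.] [array([ 15.65396039,  10.5499124 , -18.33533209, 112.77828207,
        24.97260097,  45.74467342, -62.02592053]), array([-10.46907511,  22.81556814,  13.4344985 , 124.4143198 ,
        24.70468475,  20.24140604, -65.23699095])]
-x [-160.    0. -134.] [array([ 49.16737304,  17.79904452, -61.10441097, 111.64564131,
        40.23008294,  53.82874029, 103.85272011]), array([ 44.15188715,  34.66070014, -61.44301586, 122.21735596,
        68.54211074,  50.36841912,  74.7817968 ])]
[ -42.20014108   41.31281988    7.58165939  113.25192359  -11.40538584
   26.13370519 -111.22538148]
[ -9.66760654  47.29332032 -40.42980081 111.75581841  48.4332831
  39.56446086  14.31051316]
```

```bash
python3 - <<'E'
from h import *
from plant import env
a,z=att(30,'+y')
env.move_linear([270,-640,420],velocity=250)
p=b2w(-109,0,77)-130*z
env.move_ptp([450,-200,430],[180,0,0]) if 0 else env.move_ptp(list(b2w(-190,0,330)),list(a))
env.grip(0)
env.move_linear(list(p))
s=env.state();c=env.read_camera("wrist");pickle.dump((s,c),open("w1.pkl","wb"))
cv2.imwrite("pics/w1.png",c["image"])
print(s["t"],s["joints"].round(),s["eef_pos"],s["tcp_rot"],s["opening"],s["force"],c["mount"])
E
```

```text
5.4417 [ 21.  20. -53. 138.  71.  48. -43.] [469.83053324 -19.29843326 190.11225128] [179.93714683  30.03329895 135.72266191] -0.20309990957413357 [-0.08516633 -0.17604459 -0.32259304] [[ 1.28883557e-03 -9.54070903e-01 -2.99578123e-01  7.54627016e+01]
 [ 9.99999073e-01  1.09797903e-03  8.05414392e-04  5.09964883e-01]
 [-4.39491939e-04 -2.99578883e-01  9.54071433e-01 -1.80739395e+02]
 [ 0.00000000e+00  0.00000000e+00  0.00000000e+00  1.00000000e+00]]
```

View pics/w1.png

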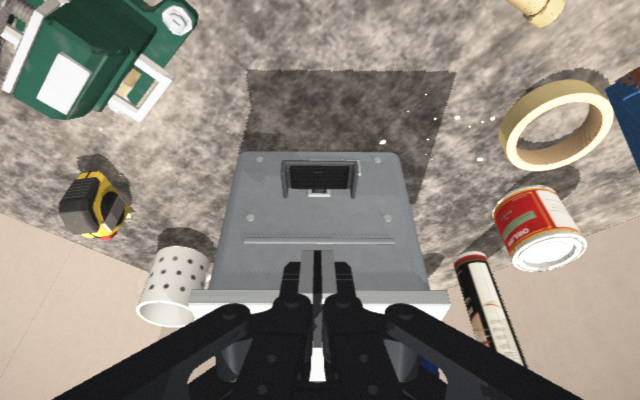

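The wrist view shows the bin front head-on. The black tread spans about (291..350, 164..190) with its centre at (320,177), the bin's foot edge is at row 152 between columns 240 and 400, and the lid's front edge is at about row 291 between columns 190 and 449. Casting these next.

```bash
python3 - <<'E'
from h import *
s,c=pickle.load(open("w1.pkl","rb"))
T=np.eye(4);T[:3,:3]=Ro.from_euler('xyz',s["tcp_rot"],degrees=True).as_matrix();T[:3,3]=s["eef_pos"]
M=np.linalg.inv(T@c["mount"]);w=dict(c,rvec=cv2.Rodrigues(M[:3,:3])[0],tvec=M[:3,3])
m=cv2.inRange(cv2.cvtColor(c["image"],cv2.COLOR_BGR2GRAY),0,45)[150:205,270:370]
N,L,S,_=cv2.connectedComponentsWithStats(m);i=1+S[1:,4].argmax();print("dark",S[i]+np.array([270,150,0,0,0]))
for k,uv,z in(("tread",(320.5,177),77),("tL",(291,177),77),("tR",(350,177),77),("t outer",(320,164),77),("t inner",(320,190),77),("footL",(240,152),0),("footR",(400,152),0),("lidA",(190,291),182),("lidB",(449,291),182)):
    p=onz(w,uv,z);q=p-np.array([*C,0]);print(k,p.round(1),"bin",(q@BX).round(1),(q@BY).round(1))
E
```

```text
dark [ 290  166   59   24 1287]
tread [519.7 -62.4  77. ] bin -108.0 4.5
tL [501.3 -81.3  77. ] bin -108.0 -21.9
tR [538.1 -43.5  77. ] bin -108.1 30.8
t outer [508.2 -52.   77. ] bin -123.5 3.9
t inner [531.4 -74.3  77. ] bin -91.4 4.1
footL [ 483.1 -150.6    0. ] bin -72.8 -84.2
footR [607.2 -23.    0. ] bin -72.9 93.8
lidA [ 463.1 -139.9  182. ] bin -94.5 -90.6
lidB [593.9  -5.6 182. ] bin -94.5 96.9
```

```bash
sed -i 's/C=np.array(\[594.,-141.\])/C=np.array([598.4,-139.3])/' h.py; cat >> h.py <<'E'
def bin(p):
    q=np.array(p)-np.array([*C,0]);return np.array([q@BX,q@BY,q[2]]).round(1)
E
python3 - <<'E'
from h import *
from plant import env
a,z=att(30,'+y')
def rep(k,r):
    s=env.state();print(k,r,round(s["t"],2),bin(s["eef_pos"]),bin(s["force"]+np.array([*C,0])))
env.move_linear(list(b2w(-110,0,77)-30*z),list(a));rep("near",0)
r=env.move_linear(list(b2w(-110,0,70)),velocity=50,max_force=4);rep("touch",r)
r=env.move_linear(list(b2w(-113,0,26)),velocity=40,max_force=22);rep("down",r)
E
```

```text
near 0 6.31 [-125.1    0.4  103.6] [0.3 0.3 0. ]
touch False 7.18 [-1.101e+02  1.000e-01  7.000e+01] [0.4 0.  0.1]
down False 8.43 [-114.4    0.3   25.9] [-4.7 -0.8  8.3]
```

```bash
python3 - <<'E'
from h import *
from plant import env
s=env.state();o=[]
print(s["opening"],s["force"])
c=env.read_camera("wrist")["image"];c2=env.read_camera("scene")["image"]
A=cv2.resize(c[100:400,170:470],(400,400),interpolation=cv2.INTER_CUBIC)
B=cv2.resize(c2[100:230,250:380],(400,400),interpolation=cv2.INTER_CUBIC)
cv2.imwrite("pics/w2.png",np.hstack([A,B]))
E
```

```text
0.13004275679194574 [-3.91446694  2.73645477  8.2823139 ]
```

View pics/w2.png

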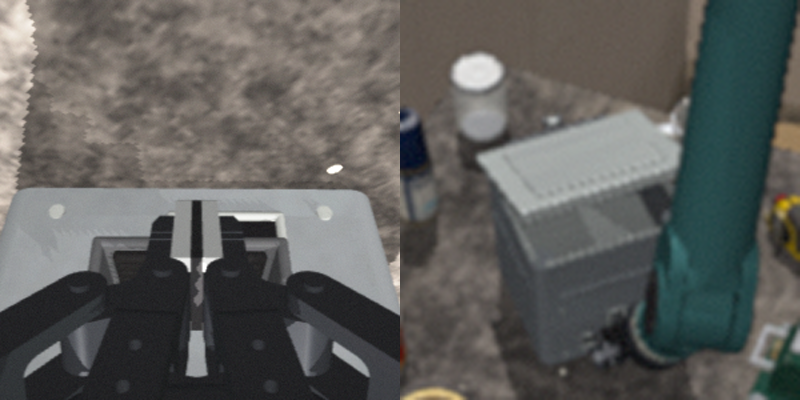

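The wrist crop shows the fingertips at crop (195,205), past the tread frame (rows 238–285). The lid is only slightly raised. So the tips have slid past the tread's edge and aren't standing on it. I'll work out where the tread is relative to the tips.

```bash
python3 - <<'E'
from h import *
from plant import env
s=env.state();c=env.read_camera("wrist");pickle.dump((s,c),open("w2.pkl","wb"))
T=np.eye(4);T[:3,:3]=Ro.from_euler('xyz',s["tcp_rot"],degrees=True).as_matrix();T[:3,3]=s["eef_pos"]
M=np.linalg.inv(T@c["mount"]);w=dict(c,rvec=cv2.Rodrigues(M[:3,:3])[0],tvec=M[:3,3])
print(c["intrinsics"],"cam at",bin(-M[:3,:3].T@M[:3,3]))
for k in (-11,0,11): print(k,"tip px",px(w,[T[:3,3]+T[:3,0]*k]))
f=lambda u,v:(170+u*.75,100+v*.75)
for z in(0,40,60,70,77):print(z,[bin(onz(w,f(190,v),z)) for v in(190,238,285)])
# foot corners
print("foot",bin(onz(w,f(15,190),0)),bin(onz(w,f(370,190),0)))
cv2.imwrite("pics/w3.png",cv2.resize(c["image"][230:330,230:400],(800,470),interpolation=cv2.INTER_CUBIC))
E
```

```text
[[357.840044     0.         317.06370744]
 [  0.         357.840044   200.48535085]
 [  0.           0.           1.        ]] cam at [-270.1    0.4  144.9]
-11 tip px [[315.80340799 251.62410456]]
0 tip px [[315.80814537 233.23389242]]
11 tip px [[315.81304558 214.21158282]]
0 [array([-70.1,  -1.9,   0. ]), array([-22.4,  -2.2,   0. ]), array([39.8, -2.5,  0. ])]
40 [array([-125.3,   -1.3,   40. ]), array([-90.8,  -1.5,  40. ]), array([-45.8,  -1.7,  40. ])]
60 [array([-152.9,   -0.9,   60. ]), array([-125. ,   -1.1,   60. ]), array([-88.5,  -1.3,  60. ])]
70 [array([-166.7,   -0.8,   70. ]), array([-142.1,   -0.9,   70. ]), array([-109.9,   -1.1,   70. ])]
77 [array([-176.4,   -0.7,   77. ]), array([-154. ,   -0.8,   77. ]), array([-124.9,   -1. ,   77. ])]
foot [-69.8 -91.9   0. ] [-70.5  90.6   0. ]
```

View pics/w3.png

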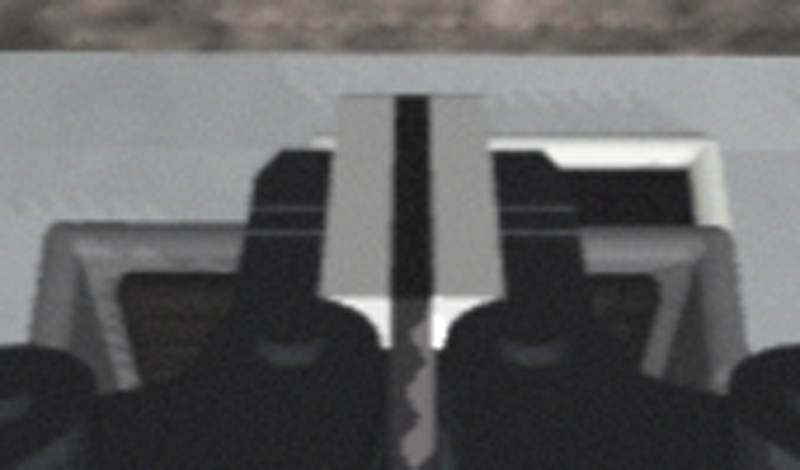

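The crop shows the tray-like tread with its rim at row 230 and the tips at row 95, covering the rim. I'll get the pedal depth from the lid angle in the scene view.

```bash
python3 - <<'E'
from h import *
d=pickle.load(open("cams.pkl","rb"));S=d["scene"]
for ph in(0,.2,.4,.6,.8,1.0):
    P=[b2w(88-180*np.cos(ph)-5*np.sin(ph),y,182+180*np.sin(ph)+5*np.cos(ph)) for y in(96,-96)]
    a=ph/5.88;x,z=-141.5,29.7
    print(ph,px(S,P).round(1).tolist(),"tread",round(30+x*np.cos(a)-z*np.sin(a),1),round(47+z*np.cos(a)+x*np.sin(a),1))
E
```

```text
0 [[291.7, 189.4], [346.8, 171.7]] tread -111.5 76.7
0.2 [[290.7, 181.6], [346.9, 163.8]] tread -112.4 71.9
0.4 [[288.9, 172.3], [346.0, 154.5]] tread -113.2 67.0
0.6 [[286.4, 161.9], [344.2, 144.2]] tread -113.8 62.1
0.8 [[283.3, 150.8], [341.6, 133.3]] tread -114.2 57.2
1.0 [[279.8, 139.7], [338.2, 122.6]] tread -114.5 52.3
```

```bash
python3 - <<'E'
from h import *
from plant import env
a,z=att(30,'+y')
def rep(k,r):
    s=env.state();print(k,r,round(s["t"],2),bin(s["eef_pos"]),bin(s["force"]+np.array([*C,0])),s["opening"])
env.move_linear(list(b2w(-110,0,70)),velocity=30);rep("back",0)
env.move_linear(list(b2w(-110,0,77)-30*z));
env.move_linear(list(b2w(-210,0,60)));rep("off",0)
r=env.move_linear(list(b2w(-210,0,-40)),velocity=60,max_force=5);rep("bench",r)
env.move_linear(list(b2w(-210,0,60)));rep("off",0)
E
```

```text
back 0 10.2 [-1.101e+02 -1.000e-01  6.980e+01] [0.4 0.  0.2] 0.20095681719841343Traceback (most recent call last):
  File "<stdin>", line 8, in <module>
plant.PlanningError: the arm cannot follow that straight line within its joint ranges
```

```bash
python3 - <<'E'
from h import *
from plant import env
a,z=att(30,'+y')
s=env.state();print(round(s["t"],2),bin(s["eef_pos"]),s["joints"].round(1))
r=env.move_linear(list(b2w(-110,0,77)+45*z),list(a),velocity=40,max_force=4)
s=env.state();print(r,round(s["t"],2),bin(s["eef_pos"]),bin(s["force"]+np.array([*C,0])))
c=env.read_camera("wrist");c2=env.read_camera("scene")["image"]
A=cv2.resize(c["image"][150:330,230:410],(400,400),interpolation=cv2.INTER_CUBIC)
B=cv2.resize(c2[100:230,250:380],(400,400),interpolation=cv2.INTER_CUBIC)
cv2.imwrite("pics/w4.png",np.hstack([A,B]))
E
```

```text
10.59 [-124.7    0.2  103.3] [ 18.5  32.8 -46.6 138.3  89.7  50.  -56.2]
True 12.03 [-92.8   0.2  47.2] [-1.2 -0.5  6.3]
```

View pics/w4.png

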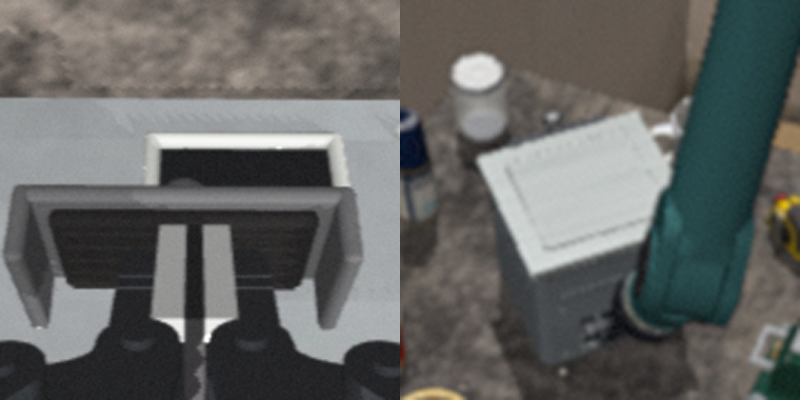

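The tips are now on the tread (row 225, inside the tray). So the shut tips really sit about 30 mm behind the nominal TCP. I'll press from here and slide.

```bash
python3 - <<'E'
from h import *
from plant import env
def rep(k,r):
    s=env.state();print(k,r,round(s["t"],2),bin(s["eef_pos"]),bin(s["force"]+np.array([*C,0])));return bin(s["eef_pos"])
r=env.move_linear(list(b2w(-95.7,0,3)),velocity=40,max_force=16);p=rep("down",r)
if p[2]<16:
    r=env.move_linear(list(b2w(p[0],44,p[2]-1)),velocity=40,max_force=16);rep("slide",r)
c=env.read_camera("wrist");c2=env.read_camera("scene")["image"]
A=cv2.resize(c["image"][150:330,230:410],(400,400),interpolation=cv2.INTER_CUBIC)
B=cv2.resize(c2[70:230,240:400],(400,400),interpolation=cv2.INTER_CUBIC)
cv2.imwrite("pics/w5.png",np.hstack([A,B]))
E
```

```text
down False 13.38 [-94.9   0.8   5.1] [-3.4 -1.4 17.1]
slide False 14.62 [-93.5  36.3   5.2] [ -3.4 -10.4  17.5]
```

View pics/w5.png

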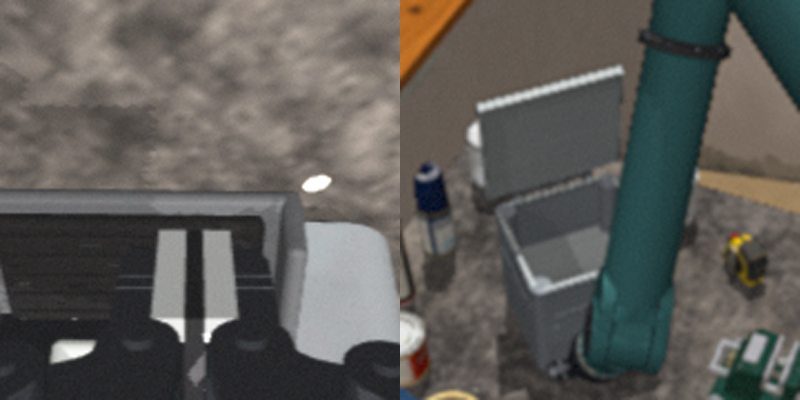

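The lid is fully up and the tips press the +y cheek. One more nudge to make sure it's at the slot's end, then I'll ease off slowly and check it's parked.

```bash
python3 - <<'E'
from h import *
from plant import env
def rep(k,r):
    s=env.state();print(k,r,round(s["t"],2),bin(s["eef_pos"]),bin(s["force"]+np.array([*C,0])));return bin(s["eef_pos"])
a,z=att(30,'+y')
r=env.move_linear(list(b2w(-94,48,5)),velocity=30);p=rep("slide",r)
r=env.move_linear(list(b2w(-94,36,8)),velocity=50);p=rep("relax",r)
for h in(12,16,20,24):
    env.move_linear(list(b2w(-94,36,h)),velocity=25);rep("up",0)
env.move_linear(list(b2w(-94,36,24)-40*z));rep("off",0)
c2=env.read_camera("scene");pickle.dump(c2,open("s6.pkl","wb"))
cv2.imwrite("pics/s6.png",cv2.resize(c2["image"][50:250,230:430],(600,600),interpolation=cv2.INTER_CUBIC))
E
```

```text
slide False 15.02 [-92.9  41.2   5.8] [-2.8 -8.6 14.3]
relax False 15.42 [-94.1  35.9   8.4] [-2.1 -0.9  5.4]
up 0 15.72 [-93.8  36.6  12.6] [-1.9  0.   3. ]
up 0 16.03 [-93.8  36.   16. ] [-0.3  0.5 -0.1]
up 0 16.34 [-93.9  36.1  20.2] [-0.1  0.7  1.1]
up 0 16.65 [-93.9  36.1  24.2] [ 0.7 -0.1  1. ]
off 0 17.07 [-113.7   36.3   59. ] [ 0.1  0.4 -0.8]
```

View pics/s6.png

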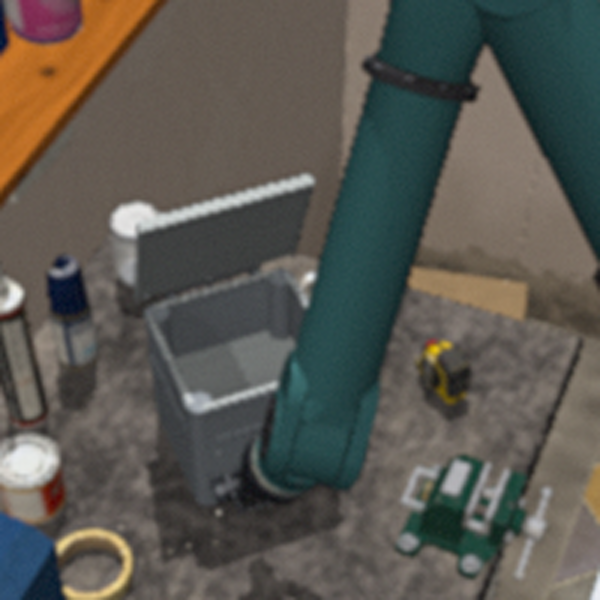

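Parked: the lid stands up by itself, leaning slightly forward, with the gripper clear. Now the stub: hover and measure it with the wrist camera.

```bash
python3 - <<'E'
from h import *
from plant import env
a,z=att(30,'+y')
env.move_linear(list(b2w(-200,36,230)),velocity=250)
ok=[(y,env.solve_ik([517,332,130],[180,0,y])) for y in(5,185)]
j=env.state()["joints"];y,q=min(ok,key=lambda t:abs(t[1]-j).max());print(y,np.round(q),j.round())
env.grip(50)
env.move_ptp([517,332,130],[180,0,y])
s=env.state();c=env.read_camera("wrist");pickle.dump((s,c),open("w7.pkl","wb"))
T=np.eye(4);T[:3,:3]=Ro.from_euler('xyz',s["tcp_rot"],degrees=True).as_matrix();T[:3,3]=s["eef_pos"]
M=np.linalg.inv(T@c["mount"]);w=dict(c,rvec=cv2.Rodrigues(M[:3,:3])[0],tvec=M[:3,3])
m=cv2.inRange(cv2.cvtColor(c["image"],cv2.COLOR_BGR2HSV),(0,80,60),(18,255,255))
N,L,S,Ce=cv2.connectedComponentsWithStats(m)
print(s["t"],s["eef_pos"],s["tcp_rot"],s["opening"])
for i in range(1,N):
    if S[i,4]<300: continue
    yy,xx=np.where(L==i);b=cv2.boxPoints(cv2.minAreaRect(np.c_[xx,yy].astype(np.float32)))
    P=[onz(w,q,14) for q in b];print(S[i],np.mean(P,0).round(1),[p[:2].round() for p in P])
cv2.imwrite("pics/w7.png",c["image"])
E
```

```text
185 [  4.  47. -66. 108.  50.  60.  12.] [ 19.  17. -56. 132.  61.  52. -36.]
19.7417 [516.89356678 331.05308507 130.03239957] [-1.79915828e+02  1.86851356e-02 -1.75032522e+02] 50.11681271978906
[ 209    1   24  195 2831] [461.4 249.2  14. ] [array([387., 239.]), array([385., 254.]), array([535., 261.]), array([538., 243.])]
[ 429    0  140   57 5135] [382. 456.  14.] [array([390., 401.]), array([359., 404.]), array([373., 510.]), array([406., 510.])]
[ 304  118   27  130 1583] [521.4 331.2  14. ] [array([465., 316.]), array([463., 337.]), array([577., 348.]), array([579., 324.])]
[ 514  172   54  128 3242] [551.8 551.7  14. ] [array([507., 500.]), array([490., 537.]), array([595., 605.]), array([616., 565.])]
[  25  294   67   69 1727] [693.1  85.4  14. ] [array([680.,  49.]), array([647.,  84.]), array([705., 122.]), array([741.,  86.])]
[501 307  55  31 390] [636.4 547.5  14. ] [array([631., 518.]), array([609., 527.]), array([641., 577.]), array([664., 568.])]
[  0 372  49  28 958] [762.7  46.1  14. ] [array([783.,  18.]), array([747.,  24.]), array([743.,  73.]), array([778.,  69.])]
[443 380  27  20 370] [727.2 494.7  14. ] [array([716., 479.]), array([714., 506.]), array([738., 511.]), array([741., 484.])]
```

View pics/w7.png

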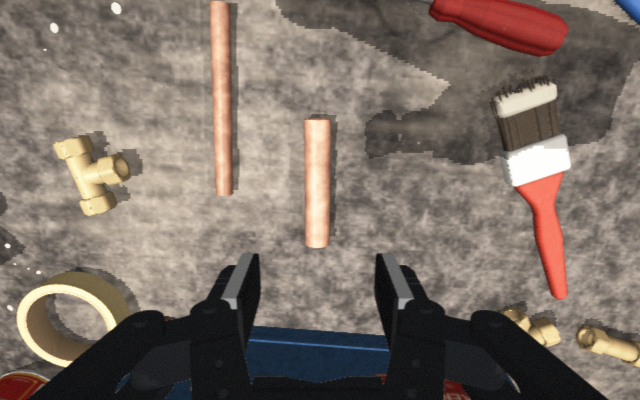

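The wrist view shows the stub in the middle at (317,182), with the open fingers either side of its column. Measured position is (520,332), axis at 5°. I'll touch the bench, lift a little and grip.

```bash
python3 - <<'E'
from h import *
from plant import env
def rep(k,r):
    s=env.state();print(k,r,round(s["t"],2),s["eef_pos"].round(1),s["force"].round(1),round(s["opening"],1),s["grip_force"])
    return s["eef_pos"]
env.move_linear([520,332,45],velocity=200);rep("hover",0)
r=env.move_linear([520,332,-35],velocity=60,max_force=4);p=rep("bench",r)
env.move_linear([520,332,p[2]+6],velocity=60)
env.grip(10);rep("grip",0)
env.move_linear([520,332,130],velocity=150);rep("lift",0)
c=env.read_camera("wrist");cv2.imwrite("pics/w8.png",c["image"])
E
```

```text
hover 0 20.37 [520.1 332.3  45.7] [ 0.4  0.1 -0.6] 49.9 0.0
bench False 21.85 [520.2 332.2 -34.6] [ 0.3 -0.   0.5] 49.7 0.0
grip 0 22.48 [520.1 332.  -28.3] [-0.8 -0.9  4. ] 19.2 58.76687228679657
lift 0 23.69 [519.6 331.2 128.8] [-0.6  0.  -1. ] 19.5 58.700276613235474
```

```bash
python3 - <<'E'
from h import *
from plant import env
def rep(k,r=0):
    s=env.state();print(k,r,round(s["t"],2),bin(s["eef_pos"]),bin(s["force"]+np.array([*C,0])),round(s["opening"],1),round(s["grip_force"]));return s
def copper(k):
    im=env.read_camera("wrist")["image"]
    m=cv2.inRange(cv2.cvtColor(im,cv2.COLOR_BGR2HSV),(0,80,60),(18,255,255))
    N,L,S,_=cv2.connectedComponentsWithStats(m);print(k,[x.tolist() for x in S[1:] if x[4]>150])
copper("held")
a,z=att(20,'-x')
p=b2w(-22,0,165)+39*z
env.move_linear([520,332,260],velocity=250)
env.move_ptp(list(p-130*z),list(a));s=rep("above");print(s["joints"].round())
copper("above")
env.move_linear(list(p),velocity=120);rep("in")
env.grip(36);env.pause(.4);rep("rel");copper("rel")
env.move_linear(list(p-130*z),velocity=200);rep("out");copper("out")
cv2.imwrite("pics/out.png",env.read_camera("wrist")["image"])
E
```

```text
held [[209, 0, 23, 193, 2791], [430, 0, 141, 54, 4865], [76, 133, 20, 32, 179], [290, 140, 55, 244, 7972], [109, 151, 20, 28, 204], [515, 169, 55, 130, 3298], [95, 180, 21, 29, 169], [24, 293, 83, 68, 2025], [499, 306, 59, 29, 426], [136, 315, 33, 22, 265], [577, 324, 57, 27, 402], [0, 372, 57, 28, 1012]]
above 0 26.02 [-53.7   1.2 250.5] [ 0.1 -0.2  0.6] 19.4 59
[ 51.  28. -72. 119.  57.  56.  84.]
above [[290, 140, 63, 244, 6378], [610, 364, 30, 25, 361]]
in 0 27.3 [ -8.6   0.6 129. ] [ 0.6 -0.  -0.2] 19.3 59
rel 0 28.01 [ -8.6  -0.  128.3] [-0.3  0.2 -0.1] 35.6 0
rel [[338, 126, 41, 181, 5585]]
out 0 28.86 [-53.   -0.9 249.8] [-0.7  0.1 -0.4] 36.1 0
out [[331, 114, 24, 116, 2453], [294, 314, 66, 63, 1614], [612, 367, 28, 19, 259]]
```

```bash
python3 - <<'E'
from h import *
from plant import env
s=env.state();c=env.read_camera("wrist")
T=np.eye(4);T[:3,:3]=Ro.from_euler('xyz',s["tcp_rot"],degrees=True).as_matrix();T[:3,3]=s["eef_pos"]
M=np.linalg.inv(T@c["mount"]);w=dict(c,rvec=cv2.Rodrigues(M[:3,:3])[0],tvec=M[:3,3])
for z in(96,11):print(z,[bin(onz(w,q,z)) for q in((343,115),(343,229))])
print(c["image"][345,327],c["image"][170,343])
a,z=att(30,'+y')
# restow: back out to the pedal side
env.grip(0)
p=b2w(-94,41,24)-60*z
for y in(36,41):
  print([env.solve_ik(list(q),list(a)) is not None for q in(b2w(-200,y,230),p,b2w(-94,y,5),b2w(-95,10,5),b2w(-95,-18,5),b2w(-93,-15,50))])
env.move_linear(list(b2w(-120,0,300)),velocity=200)
env.move_ptp(list(b2w(-200,36,230)),list(a))
s=env.state();print(s["t"],bin(s["eef_pos"]),s["joints"].round(),s["opening"])
E
```

```text
96 [array([-22., -54.,  96.]), array([-24.7,  57.5,  96. ])]
11 [array([  2.1, -48.1,  11. ]), array([-1.2, 92.8, 11. ])]
[ 46 103 173] [163 196 239]
[True, True, True, True, True, True]
[True, True, True, True, True, True]
31.9083 [-199.7   35.9  229.7] [ 13.  15. -50. 133.  60.  50. -35.] 0.1886476578020888
```

The stub lies on the bin floor (111 mm long at the 96 mm plane, inside the walls). Now press, slide back and ease up.

```bash
python3 - <<'E'
from h import *
from plant import env
def rep(k,r=0):
    s=env.state();print(k,r,round(s["t"],2),bin(s["eef_pos"]),bin(s["force"]+np.array([*C,0])));return bin(s["eef_pos"])
a,z=att(30,'+y')
env.move_linear(list(b2w(-94,28,24)-50*z),list(a),velocity=200)
env.move_linear(list(b2w(-94,28,24)),velocity=80);rep("near")
env.move_linear(list(b2w(-94,28,3)),velocity=30,max_force=22);rep("down")
env.move_linear(list(b2w(-94,-16,2.5)),velocity=40);rep("slide")
env.move_linear(list(b2w(-94,-24,3)),velocity=30);p=rep("slide2")
E
```

```text
near 0 33.74 [-94.2  28.2  24.3] [ 0.4 -0.3  0.7]
down 0 34.59 [-92.9  29.2   5.2] [-3.4 -1.1 17.5]
slide 0 35.84 [-93.1  -4.1   5.6] [-3.5 10.1 15.9]
slide2 0 36.26 [-92.7 -13.    6. ] [-2.3 10.1 14.4]
```

```bash
python3 - <<'E'
from h import *
from plant import env
def rep(k,r=0):
    s=env.state();print(k,r,round(s["t"],2),bin(s["eef_pos"]),bin(s["force"]+np.array([*C,0])));return bin(s["eef_pos"])
env.move_linear(list(b2w(-94,-27,4.5)),velocity=20);rep("s3")
env.pause(.3);p=rep("s3")
env.move_linear(list(b2w(-94,-17,6)),velocity=40);p=rep("relax")
for h in(10,14,18):
    env.move_linear(list(b2w(-94,-16,h)),velocity=12);rep("up")
E
```

```text
s3 0 36.58 [-92.7 -18.1   6.9] [-2.9  7.3 12.1]
s3 0 36.88 [-92.7 -18.1   6.9] [-0.9  7.6 12.2]
relax 0 37.27 [-93.1 -14.6   7.4] [-2.3  0.9  9.5]
up 0 37.77 [-93.6 -15.2  10.1] [0.8 1.1 2.8]
up 0 38.25 [-94.3 -16.3  14.1] [-2.6  0.6  3.3]
up 0 38.73 [-94.3 -16.1  18.3] [-2.1 -0.1  4.8]
```

The force stays on and is growing, so the pedal is following in the upright leg. Continuing slowly.

```bash
python3 - <<'E'
from h import *
from plant import env
def rep(k,r=0):
    s=env.state();print(k,r,round(s["t"],2),bin(s["eef_pos"]),bin(s["force"]+np.array([*C,0])));return bin(s["eef_pos"])
a,z=att(30,'+y')
for h in(26,34,42,48,54):
    env.move_linear(list(b2w(-93.5,-15,h)),velocity=11);rep("up")
env.move_linear(list(b2w(-93.5,-15,54)-60*z),velocity=60);rep("off")
env.move_linear(list(b2w(-190,0,230)),velocity=150)
env.pause(.3)
s=env.state();c=env.read_camera("wrist");pickle.dump((s,c,env.read_camera("scene"),env.read_camera("top")),open("end.pkl","wb"))
d=pickle.load(open("cams.pkl","rb"));e=pickle.load(open("end.pkl","rb"))
for n,q,r in(("scene",e[2],(125,195,270,310)),("top",e[3],(125,180,310,360)),("pipes+tee scene",e[2],(250,340,240,355)),("tee/tape top",e[3],(185,310,220,300))):
    sl=np.s_[r[0]:r[1],r[2]:r[3]];df=np.abs(d[n.split()[-1]]["image"][sl].astype(int)-q["image"][sl]).sum(2)>60
    yy,xx=np.where(df);print(n,df.mean().round(3),(xx.min()+r[2],xx.max()+r[2],yy.min()+r[0],yy.max()+r[0]) if len(xx) else "")
E
```

```text
up 0 39.62 [-94.1 -15.6  26.2] [-3.5 -1.7  6.8]
up 0 40.49 [-93.4 -15.6  34.6] [-3.5 -1.   8.1]
up 0 41.37 [-92.3 -15.5  43.1] [-2.5 -0.9  8.5]
up 0 42.06 [-92.4 -15.3  48.2] [ 3.7 -0.5  2.6]
up 0 42.75 [-93.8 -15.   53.9] [ 0.1 -0.3 -1. ]
off 0 43.9 [-123.4  -15.2  105.7] [-0.6  0.4  0.1]
scene 0.0 
top 0.929 (np.int64(310), np.int64(359), np.int64(125), np.int64(179))
pipes+tee scene 0.153 (np.int64(253), np.int64(354), np.int64(272), np.int64(339))
tee/tape top 0.83 (np.int64(220), np.int64(299), np.int64(185), np.int64(309))
```

The lid region is identical to the closed one. One last check on the bystander pipe, then hand in.

```bash
python3 - <<'E'
from h import *
from plant import env
im=env.read_camera("scene")["image"]
m=cv2.inRange(cv2.cvtColor(im,cv2.COLOR_BGR2HSV),(0,80,70),(18,255,255))[280:330,240:340]
N,L,S,C_=cv2.connectedComponentsWithStats(m.copy());print([(S[i].tolist(),(C_[i]+[240,280]).round(1)) for i in range(1,N) if S[i,4]>30])
s=env.state();print(s["t"],s["force"].round(1),bin(s["eef_pos"]))
env.finish_job()
E
```

```text
[([38, 9, 46, 21, 254], array([300.8, 298.9]))]
45.4917 [-0.1 -0.5 -0.6] [-190.    -0.   229.8]
the job is handed in; nothing more can be done
```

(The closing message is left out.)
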